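# Wedge the build plate up to the gauge

## Task

Fetch the orange wedge, set it down in the yellow lane in front of the hinged build plate with its thin end facing the plate, and slide it straight in under the plate's front rail until the rising plate just lifts the sprung brass foot of the white height gauge off its rest: a little of the green tip on top of the gauge shows, no red. Then let go and leave the wedge carrying the plate; do not ram the plate or press the gauge foot to its stop, and leave the other things on the bench where they are.

Things in the scene. Friction and masses are not known exactly. Their poses are not given: they have to be found in the camera images.
- wedge_grip (a point): Orange printed wedge, 120 g, 138 long, 30 wide, 44 high, lying on its sole. This point: centre of the block at its thick end (30 x 30 x 44 high; grip it here across the 30 mm width), 22 above the sole. x along the wedge to its thin end, y across, z up. Smooth sole and slope; it stays put under the load when let go.
- wedge_nose (a point): Middle of the wedge's thin end, at sole level, 123 ahead (x) of the block's centre; same axes. The slope rises 1 in 3 from 4 high here to 40 high 108 behind, at the block's front face.
- rig: Fixed levelling rig. Origin on the bench straight under the middle of the plate's front rail; x points into the rig, the way the wedge is pushed; y left along the rail; z up. The lane is the rig's x axis, clear for at least 70 to each side, marked by two yellow stripes 48 apart. Flat aluminium base bars lie 125 to each side.
- plate: Hinged dark steel build plate with a blue top, 215 x 220 x 6, about 0.5 kg (varies). Origin at the middle of its front rail's underside; its hinge line lies 200 behind and 10 above; x into the rig, y left. At rest it is level, its top 28 above the bench; its front goes up as it turns about +y and falls back by its own weight.
- rail (a point): Lowest point, at mid-length, of the round steel rail (10 diameter, 210 long) under the plate's front edge, which rides up the wedge. 12 above the bench at rest. Pushing the wedge meets an about steady resistance (some 2 to 7 N) while it carries only the plate (about 2.5 N at the rail), and about twice that at once when the plate meets the gauge foot.
- gauge: Height gauge: steel post (14 diameter, 125 high) 160 left of the lane and 12 behind the rail; origin at its bottom, 12 above the bench. A white head on it reaches over the plate's front left corner and carries the sprung brass foot. The top of the foot's stem is about level with the head's top at rest; as the foot lifts, 3.5 mm of green show first, then red.
- foot_spot (a point): Point on the bench straight under the gauge's brass foot (16 diameter), 88 left of the lane. The foot's underside hangs 32 to 49 above the bench, set anew each time, not measured: find it by feel or eye. The plate's front rises 4 to 22 before touching. The foot yields at 3.2 N, then 1 N more per mm, hard stop after 6 mm. Wanted: lifted 0.5 to 3.5 mm.
- shim: Bystander: flat grey bar 110 x 26 x 14, loose on the bench. Leave alone. Origin under its centre.
- spool: Bystander: blue filament spool lying flat, 190 diameter, 61 high. Origin under its centre.
- parts_bin: Bystander: white open bin 100 x 140 x 70. Origin under its centre.
- mug: Bystander: white mug, 80 diameter, 90 high. Origin under its centre.
- driver: Bystander: yellow screwdriver lying on the bench.
- glue: Bystander: white glue bottle, 50 diameter, 110 high. Origin under its centre.
- spanner: Bystander: steel spanner lying on the bench.
Not all that is in view belongs to the job. What is meant by the part that bears wedge_grip is not blue or pink, and is the smaller of those in its own colour.

How it is judged:
By the outcome, as a careful person would: the job done as asked, in the order asked, and still so for the second after the job is handed in, with the robot touching nothing.
It also fails if it takes over 70 s, if anything falls off the work surface, if the arm or the gripper's body presses on something with over 40 N, if the wrist force passes 120 N, or if a joint passes its speed limit or range.

## Robot

A 6-joint arm with a two-finger parallel gripper is mounted at the origin on the work surface. World frame = base frame: x ahead of the robot, y to its left, z up, the work surface at z = 0. Lengths are in m, angles in rad, forces in N, time in s.
With the tool pointing down it reaches from about 0.3 to 0.75 m from the base axis. Payload 8.5 kg.
Tool frame: the origin (TCP) lies midway between the tips of the shut fingers; the grasp point (between the pads) lies 19 mm behind it; y points along the fingers, z is the direction in which the jaws open and shut, and the axes are right-handed (so a half turn about y gives the same grasp; the last joint's range is limited). The gripper opens to 88 mm and grips with 3 to 60 N. Pads are 18 mm wide; open, the fingers measure 123 mm over their backs; the gripper's body (75 mm by 187 mm) begins 45 mm behind the grasp point.
Start: joints at [-1.518, 0.381, 1.297, -0, 1.464, -0.215], TCP at [0.146, -0.53, 0.239] pointing down, gripper open.
Joint ranges: [-3.11, 3.11], [-0.89, 2.33], [0.22, 2.48], [-1.42, 4.56], [0.17, 2.85], [-2.88, 2.88]. Speed limits (rad/s): [2.39, 2.39, 3.14, 3.14, 3.14, 3.14].

## Interface

Orientations are given as a 3x3 rotation matrix whose columns are the frame's x, y, z axes.
In Python, from bench import env gives the robot as it stands. The module is installed in compiled form; this text tells all that it offers.
- The arm moves only by the tool drive_tool, never from a script. Its argument "motion" is one flat list of numbers, 7 for each row, row after row: the closure, from 0 (fully open) to 1 (shut), then the shift along the tool's x, y, z in mm, then the turn, a rotation vector about the tool's x, y, z in rad. In form: [hand, tx, ty, tz, wx, wy, wz, hand, tx, ty, tz, wx, wy, wz, ...]. A call has 1 to 5 rows; each row is the pose to reach, as a shift and turn from the pose commanded when the call began, along the tool's axes at that moment; what a row does not reach only later rows make up. A row lasts 1/8 s, in which the tool goes at most 62.5 mm and 10.7 degrees, less where a joint would pass 70% of its speed; a pose out of reach is approached as far as the arm can. A call with a gripper value outside its range is refused whole. The fingers move at their own pace and stop on an object; "grip_force" is the grip in N (left out, the last holds). Time passes only in rows, so rows that repeat a pose let the fingers close. It gives the time, the measured TCP pose, the force and the opening at its end, in the units of the state.
- env.sense(): the state, without advancing time (a new reading comes with each control period).
- env.grab_frame(name): name is "scene" or "top" or "wrist"; returns the picture (384x512x3 uint8, red, green, blue); there is no depth.
- env.camera_model(name): a dict with "fov_y" (degrees; the focal length in pixels is half the picture's height over the tangent of half this angle, whatever the lens; pixels are square), "cx", "cy" (the principal point, pixels), "R" (3x3) and "t" (3): a world point X has camera coordinates R X + t; the wrist camera has in their place "tool_from_camera" (4x4, takes a point from camera to tool coordinates, whose origin is the TCP and whose axes are the tool frame's). Camera axes: x right, y down, z forward; pixel columns grow to the right and rows downward; lengths in m; the calibration is good to about 2 mm. A picture is of the moment at which its call begins: read the wrist's pose just before it. camera_model takes no time and is no camera call.
- env.sign_off(): hands the job in, once; it reports no verdict.
Trained networks look in the newest picture that a camera, given by its name, has taken for a name from the list of things; names that differ only in an ending like _2 or _b are one class to them, and where a whole thing is asked for, a point or a joint stands for the part that bears it (a point fixed in the world has none). Each returns a list of dicts, best first, with "score" (0 to 1); they miss things now and then, are a little off and sometimes report something else, mostly with a low value. They report only what shows in the picture. A call takes as long as a camera call. They do not tell look-alikes from the thing itself.
- env.spot_in(target, camera): "xy" ([column, row] in pixels, amid what is visible of it).
- env.silhouettes(target, camera): "region" (384x512 bool, what is visible of it) and "xy" ([column, row] in pixels, amid what is visible of it).
- env.spot_point(target, camera): "xy" ([column, row] in pixels: a listed point, or the origin of a listed thing).
The state is a dict: "t": time; "joint_pos": joint angles; "joint_velocities": joint speeds; "tau": joint torques, N m; "ee_pos": TCP position; "ee_rot": TCP orientation; "force": force on the tool from outside, world axes, zero at the start; "wrist_torque": the same for the moment, N m; "width": finger opening in m.
Only numpy, scipy, OpenCV 4.12 (cv2) and the standard library are available. Lean on these libraries where they do the work, as an engineer would, in place of code of your own. Each camera call takes 0.05 s, during which the arm holds its last target. There are 200 camera calls.

## Working session

There is one attempt and no reset: what is moved stays moved. The work goes in short steps, Python scripts to look and compute and a tool call to move; the robot and the scene stay as the last step left them, time stands still between calls to the robot, and variables do not carry over. Pictures are saved under pics/ and viewed, about 8 in all and at most 12, crops included, and the job is handed in when it is done.

Besides the shell and the picture viewer there is one more tool, called after "Request:" by a JSON object that holds its "name" and its "arguments", one argument or row to a line. drive_tool: Moves the arm, as the interface text tells. Its arguments: {"type":"object","properties":{"motion":{"type":"array"},"grip_force":{"type":"number"}},"required":["motion"]}

```bash
mkdir -p pics
cat > h.py <<'E'
import numpy as np, cv2
from bench import env
def cam(n):
    m=env.camera_model(n); f=192/np.tan(np.radians(m["fov_y"])/2)
    if n=="wrist":
        s=env.sense(); T=np.array(m["tool_from_camera"]); R=np.array(s["ee_rot"])
        C=R@T[:3,3]+s["ee_pos"]; Rw=R@T[:3,:3]
    else:
        Rc=np.array(m["R"]); Rw=Rc.T; C=-Rw@np.array(m["t"])
    return f,m["cx"],m["cy"],Rw,C
def ray(c,xy,z):
    f,cx,cy,Rw,C=c; d=Rw@np.array([(xy[0]-cx)/f,(xy[1]-cy)/f,1]); return C+d*(z-C[2])/d[2]
def proj(c,X):
    f,cx,cy,Rw,C=c; p=Rw.T@(np.array(X)-C); return np.array([cx+f*p[0]/p[2],cy+f*p[1]/p[2]])
def save(n,im,name):
    cv2.imwrite("pics/"+name,cv2.cvtColor(im,cv2.COLOR_RGB2BGR))
E
python3 - <<'E'
from h import *
np.set_printoptions(precision=4,suppress=True)
ims={n:env.grab_frame(n) for n in("scene","top")}
save(0,ims["scene"],"scene0.png");save(0,ims["top"],"top0.png")
for n in("scene","top"):
    c=cam(n);print(n,{k:v for k,v in env.camera_model(n).items() if k not in"Rt"},c[4])
    for t,z in(("wedge_grip",.022),("wedge_nose",0),("rig",0),("rail",.012),("gauge",.012),("foot_spot",0),("plate",.012)):
        print(t,[(np.round(d["xy"]),round(d["score"],2),ray(c,d["xy"],z)[:2]) for d in env.spot_point(t,n)][:5])
s=env.sense();print(s["t"],s["ee_pos"],s["ee_rot"],s["force"])
E
```

```text
scene {'fov_y': 53.544646341938424, 'cx': 256.2359419974392, 'cy': 198.44568132055315} [ 0.9453 -0.7346  0.82  ]
wedge_grip [(array([216., 192.]), 0.85, array([ 0.2882, -0.0212])), (array([230., 142.]), 0.75, array([0.1365, 0.2493])), (array([238., 180.]), 0.74, array([0.3065, 0.0734])), (array([285., 161.]), 0.71, array([0.3828, 0.2591]))]
wedge_nose [(array([314., 176.]), 0.89, array([0.4977, 0.2671])), (array([272., 180.]), 0.89, array([0.3878, 0.1643])), (array([274., 148.]), 0.67, array([0.287 , 0.3359]))]
rig [(array([318., 229.]), 0.62, array([0.6331, 0.0366]))]
rail [(array([320., 225.]), 0.82, array([0.6345, 0.0457]))]
gauge [(array([346., 201.]), 0.59, array([0.6545, 0.1922]))]
foot_spot [(array([332., 216.]), 0.95, array([0.6435, 0.1113]))]
plate [(array([317., 223.]), 0.78, array([0.6235, 0.0491]))]
top {'fov_y': 46.891172660433156, 'cx': 257.3289551723442, 'cy': 195.30165612278114} [ 0.287  -0.0183  1.759 ]
wedge_grip [(array([254., 235.]), 0.91, array([ 0.298 , -0.0058])), (array([233., 236.]), 0.62, array([0.294 , 0.0766])), (array([186., 214.]), 0.5, array([0.3806, 0.2609]))]
wedge_nose [(array([167., 242.]), 0.86, array([0.2718, 0.3405])), (array([293., 214.]), 0.78, array([ 0.381 , -0.1605])), (array([212., 212.]), 0.75, array([0.3883, 0.1627])), (array([178., 185.]), 0.63, array([0.4979, 0.3016]))]
rig [(array([243., 150.]), 0.73, array([0.6406, 0.0397]))]
rail [(array([242., 154.]), 0.56, array([0.6219, 0.0452]))]
gauge [(array([202., 146.]), 0.56, array([0.6547, 0.2033]))]
foot_spot [(array([221., 146.]), 0.76, array([0.6573, 0.1285]))]
plate [(array([244., 153.]), 0.88, array([0.6256, 0.038 ]))]
0.8 [ 0.1455 -0.5304  0.2388] [[-0.9643  0.      0.2646]
 [-0.2646  0.     -0.9643]
 [-0.     -1.     -0.    ]] [ 0.2994  0.3591 -0.8478]
```

Run:
```python
import cv2,numpy as np
a=cv2.imread("pics/scene0.png");b=cv2.imread("pics/top0.png")
cv2.imwrite("pics/s1.png",cv2.resize(a[100:320,120:440],(800,550),interpolation=cv2.INTER_CUBIC))
cv2.imwrite("pics/t1.png",cv2.resize(b[80:300,120:360],(655,600),interpolation=cv2.INTER_CUBIC))
```

```text
(no output)
```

View pics/s1.png

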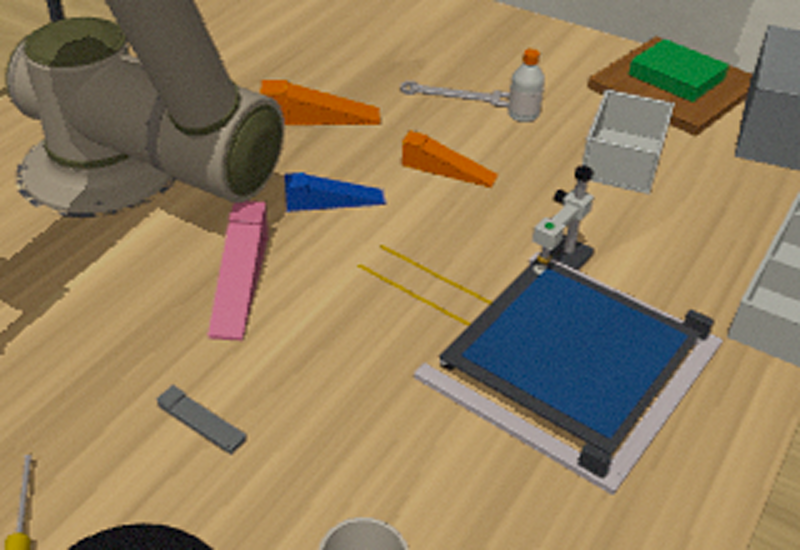

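View pics/t1.png

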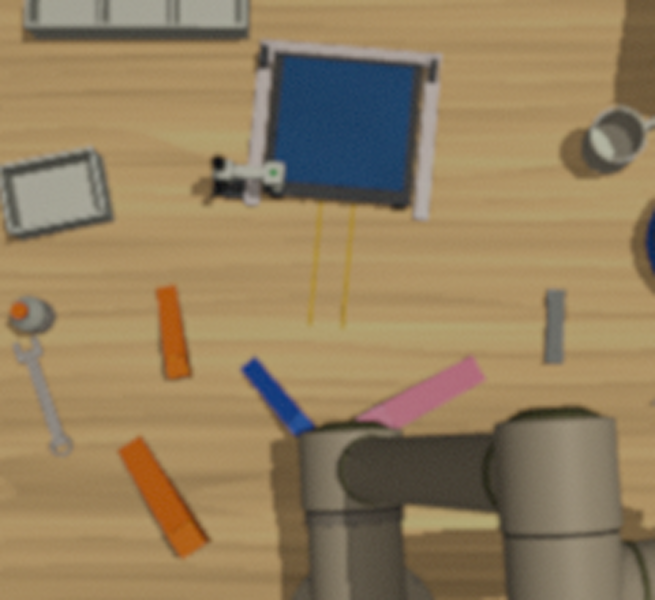

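The scene and top views show these candidates:

| Candidate | Scene pixel (grip / nose) | Top pixel (grip / nose) |
|---|---|---|
| Small orange wedge | (285,161) / (314,176) | (186,214) / (178,185) |
| Large orange wedge | (230,142) / (274,148) | – / (167,242) |
| Blue wedge | around (255,177) | – |
| Pink wedge | (216,192) | – |

I choose the small orange one: its grip-to-nose distance measures about 0.12 m, as described. Next I move the wrist camera over it for a close check.

Request:
{"name": "drive_tool", "arguments": {
  "motion": [0, -250, 0, -175, 0, 0, 0, 0, -250, 0, -175, 0, 0, 0, 0, -250, 0, -175, 0, 0, 0, 0, -250, 0, -175, 0, 0, 0, 0, -250, 0, -175, 0, 0, 0]
}}

```text
t: 1.42
ee_pos: [0.3414, -0.2936, 0.239]
ee_rot: [[-0.964, 0.0, 0.265], [-0.265, -0.0, -0.964], [-0.0, -1.0, 0.0]]
force: [0.8, -0.2, 0.2]
width: 0.0877
```

```bash
cat >> h.py <<'E'
def to(p,s=None):
    s=s or env.sense(); R=np.array(s["ee_rot"]); return np.round(R.T@(np.array(p)-s["ee_pos"])*1000,1)
E
python3 - <<'E'
from h import *
np.set_printoptions(precision=4,suppress=True)
s=env.sense();print(s["t"],s["ee_pos"],s["ee_rot"],s["joint_pos"]);print(to([.38,.1,.26]),to([.40,.25,.25]))
print(env.camera_model("wrist"))
E
```

```text
1.425 [ 0.3414 -0.2936  0.239 ] [[-0.9643  0.0004  0.2648]
 [-0.2648 -0.0004 -0.9643]
 [-0.0003 -1.      0.0005]] [-0.9745  0.2048  1.5545  0.0002  1.3817  0.3282]
[-141.5  -21.1 -369.3] [-200.5  -11.2 -508.7]
{'fov_y': 67.37384875599392, 'cx': 250.66344392769, 'cy': 193.13546603658565, 'tool_from_camera': array([[ 0.0012,  0.9543,  0.2989, -0.0767],
       [ 0.0001, -0.2989,  0.9543, -0.1463],
       [ 1.    , -0.0012, -0.0004,  0.0002],
       [ 0.    ,  0.    ,  0.    ,  1.    ]])}
```

Request:
{"name": "drive_tool", "arguments": {
  "motion": [0, -60, -10, -290, 0, 0, 0, 0, -110, -10, -290, 0, 0, 0, 0, -110, -10, -290, 0, 0, 0, 0, -110, -10, -290, 0, 0, 0, 0, -110, -10, -290, 0, 0, 0]
}}

```text
t: 2.05
ee_pos: [0.3696, 0.0152, 0.2492]
ee_rot: [[-0.964, 0.001, 0.264], [-0.264, -0.0, -0.964], [-0.001, -1.0, 0.001]]
force: [0.4, -0.8, 0.2]
width: 0.088
```

Request:
{"name": "drive_tool", "arguments": {
  "motion": [0, -90, 0, -219, 0, 0, 0, 0, -90, 0, -219, 0, 0, 0, 0, -90, 0, -219, 0, 0, 0, 0, -90, 0, -219, 0, 0, 0, 0, -90, 0, -219, 0, 0, 0]
}}

```text
t: 2.68
ee_pos: [0.3982, 0.2507, 0.2484]
ee_rot: [[-0.963, -0.0, 0.269], [-0.269, 0.0, -0.963], [0.0, -1.0, -0.0]]
force: [0.2, -1.1, -0.5]
width: 0.0879
```

Request:
{"name": "drive_tool", "arguments": {
  "motion": [0, 0, 0, 0, 0, 0, 0, 0, 0, 0, 0, 0, 0, 0]
}}

```text
t: 2.92
ee_pos: [0.3986, 0.2472, 0.2489]
ee_rot: [[-0.965, 0.0, 0.263], [-0.263, -0.0, -0.965], [-0.0, -1.0, 0.0]]
force: [-0.0, -0.5, 0.2]
width: 0.0883
```

```bash
cat > w.py <<'E'
import sys
from h import *
np.set_printoptions(precision=4,suppress=True)
def look(name,tg,viewcrop=True):
    s=env.sense();print(s["t"],s["ee_pos"],np.round(s["ee_rot"],4).tolist(),s["joint_pos"],s["force"])
    c=cam("wrist");im=env.grab_frame("wrist");save(0,im,name)
    for t,z in tg:
        print(t,[(np.round(d["xy"],1),round(d["score"],2),ray(c,d["xy"],z)[:2]) for d in env.spot_point(t,"wrist")][:4])
    return c,im
E
python3 - <<'E'
from w import *
c,im=look("w0.png",(("wedge_grip",.022),("wedge_nose",0)))
for d in env.silhouettes("wedge_grip","wrist")[:3]:
    m=d["region"]; print(d["score"],d["xy"],m.sum(),[np.round(ray(c,p,.0),4)[:2] for p in cv2.boxPoints(cv2.minAreaRect(np.argwhere(m)[:,::-1].astype(np.int32)))])
E
```

```text
2.925 [0.3986 0.2472 0.2489] [[-0.9648, 0.0002, 0.2629], [-0.2629, -0.0001, -0.9648], [-0.0002, -1.0, 0.0002]] [ 0.302   0.23    1.4901 -0.0002  1.4213  1.6068] [-0.0476 -0.5495  0.2337]
wedge_grip [(array([208.5, 325.1]), 0.91, array([0.1308, 0.2437])), (array([410. , 280.8]), 0.86, array([ 0.2894, -0.0303])), (array([334.7, 258.7]), 0.74, array([0.2951, 0.0917])), (array([232.2, 176.4]), 0.67, array([0.376 , 0.2664]))]
wedge_nose [(array([301.9, 183.1]), 0.96, array([0.3867, 0.1683])), (array([230.6, 180.1]), 0.65, array([0.3644, 0.2673])), (array([169.2, 228.6]), 0.55, array([0.2677, 0.3378]))]
0.71 [319.1, 214.9] 1433 [array([0.3746, 0.1799]), array([0.3957, 0.1562]), array([0.301 , 0.0696]), array([0.2771, 0.0944])]
0.62 [451.9, 253.9] 1818 [array([0.3047, 0.0051]), array([ 0.3983, -0.1565]), array([ 0.3518, -0.1965]), array([ 0.2529, -0.0298])]
0.61 [193.8, 280.3] 2731 [array([0.2577, 0.3555]), array([0.2907, 0.3051]), array([0.0809, 0.1943]), array([0.0393, 0.2513])]
```

View pics/w0.png

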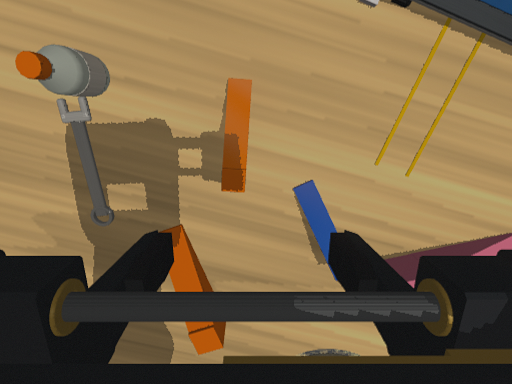

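The wrist view shows the small orange wedge with its nose at (240,80) and block at (233,178). The large orange one is at (195,300) and the blue one at (320,220). The lane stripes are at (410,90) and (445,105). I'll fit the wedge model and the lane lines.

```bash
cat >> w.py <<'E'
from scipy.optimize import minimize
P=np.array([[x,y,z] for y in(-.015,.015) for x,z in((-.015,0),(-.015,.044),(.015,.044),(.015,.04),(.123,.004),(.123,0))])
def hull(c,q,z0=0):
    a=q[2];R=np.array([[np.cos(a),-np.sin(a),0],[np.sin(a),np.cos(a),0],[0,0,1]])
    X=P@R.T+[q[0],q[1],z0]
    p=np.array([proj(c,x) for x in X]); m=np.zeros((384,512),np.uint8)
    cv2.fillConvexPoly(m,np.round(cv2.convexHull(p.astype(np.float32))*16).astype(np.int32),255,shift=4,lineType=cv2.LINE_AA); return m/255.
def fit(c,mask,q0,z0=0):
    return minimize(lambda u:np.abs(hull(c,u*[.01,.01,.1],z0)-mask).sum(),np.array(q0)/[.01,.01,.1],method="Nelder-Mead",options=dict(initial_simplex=None,xatol=1e-3,fatol=.5))
def yellow(im,c,roi):
    h=cv2.cvtColor(im,cv2.COLOR_RGB2HSV); m=cv2.inRange(h,(20,150,100),(33,255,255)); k=np.zeros_like(m);x0,y0,x1,y1=roi;k[y0:y1,x0:x1]=1
    n,l,st,_=cv2.connectedComponentsWithStats(m*k)
    out=[]
    for i in range(1,n):
        if st[i,4]<60: continue
        W=np.array([ray(c,p[::-1],0)[:2] for p in np.argwhere(l==i)]).astype(np.float32)
        v=cv2.fitLine(W,cv2.DIST_HUBER,0,.001,.001).ravel(); v[:2]*=np.sign(v[0]); out.append(v); print("stripe",st[i],v,np.degrees(np.arctan2(v[1],v[0])), W.min(0),W.max(0))
    return out
E
python3 - <<'E'
from w import *
im=cv2.cvtColor(cv2.imread("pics/w0.png"),cv2.COLOR_BGR2RGB);c=cam("wrist")
h=cv2.cvtColor(im,cv2.COLOR_RGB2HSV);m=cv2.inRange(h,(4,170,60),(16,255,255))
m[:,:210]=0;m[:,270:]=0;m[:60]=0;m[200:]=0
print(m.sum()/255)
r=fit(c,m/255.,[.376,.262,.25]);q=r.x*[.01,.01,.1];print(q,np.degrees(q[2]),r.fun)
yellow(im,c,(360,0,512,200))
E
```

```text
2681.0
[0.3765 0.2646 0.196 ] 11.23149798113343 225.02352941176468
stripe [375  18  77 148 691] [ 0.9964 -0.0849  0.5415  0.0693] -4.8716407 [0.4388 0.0593] [0.6297 0.0802]
stripe [405  34  81 143 648] [ 0.9963 -0.0864  0.5364  0.0213] -4.956682 [0.4352 0.011 ] [0.6258 0.0322]
```

```bash
cat >> w.py <<'E'
from scipy.spatial.transform import Rotation as Ro
def target(gp,yaw,tilt):
    # tool pose with jaws across yaw, body leaning back
    f=np.array([np.cos(yaw),np.sin(yaw),0]);l=np.array([-f[1],f[0],0])
    y=np.array([0,0,-1])*np.cos(tilt)+f*np.sin(tilt); z=-l; x=np.cross(y,z)
    return np.array(gp)+.019*y, np.c_[x,y,z]
def cmd(gp,yaw,tilt):
    s=env.sense();R=np.array(s["ee_rot"]);p,D=target(gp,yaw,tilt)
    print("shift",np.round(R.T@(p-s["ee_pos"])*1000,1),"turn",np.round(Ro.from_matrix(R.T@D).as_rotvec(),4), "tcp",p)
E
python3 - <<'E'
from w import *
cmd([.3765,.2646,.13],.196,.4); cmd([.3765,.2646,.026],.196,.4)
E
```

```text
shift [  9.6 136.4 -21.7] turn [0.0141 0.0695 0.3996] tcp [0.3838 0.266  0.1125]
shift [  9.6 240.4 -21.7] turn [0.0141 0.0695 0.3996] tcp [0.3838 0.266  0.0085]
```

Request:
{"name": "drive_tool", "arguments": {
  "motion": [0, 10, 50, -22, 0.014, 0.07, 0.4, 0, 10, 100, -22, 0.014, 0.07, 0.4, 0, 10, 136, -22, 0.014, 0.07, 0.4, 0, 10, 136, -22, 0.014, 0.07, 0.4, 0, 10, 136, -22, 0.014, 0.07, 0.4]
}}

```text
t: 3.75
ee_pos: [0.3824, 0.2664, 0.1121]
ee_rot: [[-0.904, 0.38, 0.195], [-0.18, 0.075, -0.981], [-0.387, -0.922, 0.0]]
force: [0.7, 0.4, -0.2]
width: 0.0883
```

Run:
```python
from w import *
c,im=look("w1.png",(("wedge_grip",.022),("wedge_nose",0)))
h=cv2.cvtColor(im,cv2.COLOR_RGB2HSV);m=cv2.inRange(h,(4,170,40),(16,255,255))
n,l,st,ce=cv2.connectedComponentsWithStats(m);print(st[st[:,4]>300])
m=hull(c,[.3765,.2646,.196]);save(0,np.where((m>0)[...,None]&(np.indices(m.shape).sum(0)%2==0)[...,None],255,im).astype(np.uint8),"w1o.png")
cmd([.3765,.2646,.026],.196,.4)
```

```text
3.75 [0.3824 0.2664 0.1121] [[-0.9042, 0.3798, 0.1954], [-0.1804, 0.0753, -0.9807], [-0.3872, -0.922, 0.0004]] [ 0.3962  0.2917  1.965  -0.1616  0.5     1.897 ] [ 0.7088  0.4456 -0.2084]
wedge_grip [(array([248.2, 245.6]), 0.94, array([0.3743, 0.2667]))]
wedge_nose [(array([149.9, 343.4]), 0.71, array([0.2676, 0.3379])), (array([251.7, 120.1]), 0.69, array([0.4933, 0.287 ]))]
[[     0      0    512    384 190301]
 [   233    114     38    150   5217]
 [   128    333     55     31   1090]]
shift [41.6 96.7  0.9] turn [ 0.0006  0.0003 -0.0018] tcp [0.3838 0.266  0.0085]
```

View pics/w1o.png

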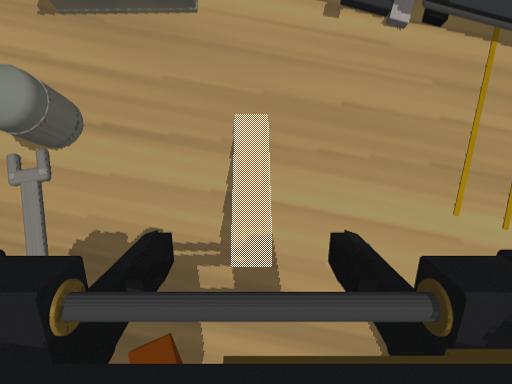

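The overlaid model covers the orange wedge at (251,190), so the pose is confirmed. Next I descend and grip.

Request:
{"name": "drive_tool", "arguments": {
  "motion": [0, 21, 48, 1, 0, 0, 0, 0, 34, 80, 1, 0, 0, 0, 0, 42, 97, 1, 0, 0, 0, 0, 42, 97, 1, 0, 0, 0, 0, 42, 97, 1, 0, 0, 0]
}}

```text
t: 4.53
ee_pos: [0.3844, 0.2679, 0.0114]
ee_rot: [[-0.904, 0.381, 0.194], [-0.18, 0.073, -0.981], [-0.388, -0.922, 0.002]]
force: [-0.7, 0.2, 0.6]
width: 0.0882
```

Request:
{"name": "drive_tool", "arguments": {
  "motion": [0.4, 0, 0, 0, 0, 0, 0, 1, 0, 0, 0, 0, 0, 0, 1, 0, 0, 0, 0, 0, 0, 1, 0, 0, 0, 0, 0, 0, 1, 0, 0, 0, 0, 0, 0],
  "grip_force": 30
}}

```text
t: 5.15
ee_pos: [0.3835, 0.2677, 0.0104]
ee_rot: [[-0.905, 0.379, 0.194], [-0.18, 0.073, -0.981], [-0.386, -0.923, 0.003]]
force: [0.1, 0.8, 0.0]
width: 0.0403
```

Request:
{"name": "drive_tool", "arguments": {
  "motion": [1, 0, 0, 0, 0, 0, 0, 1, 0, 0, 0, 0, 0, 0, 1, 0, 0, 0, 0, 0, 0]
}}

```text
t: 5.52
ee_pos: [0.3835, 0.2677, 0.0103]
ee_rot: [[-0.905, 0.379, 0.194], [-0.18, 0.073, -0.981], [-0.386, -0.923, 0.003]]
force: [0.4, -0.2, 1.2]
width: 0.0298
```

Run:
```python
from w import *
c,im=look("w2.png",())
h=cv2.cvtColor(im,cv2.COLOR_RGB2HSV);m=cv2.inRange(h,(4,170,40),(16,255,255))
n,l,st,ce=cv2.connectedComponentsWithStats(m);print(st[st[:,4]>300])
s=env.sense();R=np.array(s["ee_rot"]);print("grasp",s["ee_pos"]-.019*R[:,1])
```

```text
5.525 [0.3835 0.2677 0.0103] [[-0.9049, 0.3787, 0.1945], [-0.1804, 0.0726, -0.9809], [-0.3856, -0.9227, 0.0026]] [ 0.3996  0.5262  2.0716 -0.4794  0.1752  2.2314] [ 0.3548 -0.1825  1.215 ]
[[     0      0    512    384 182642]
 [   217     56     68    236  13966]]
grasp [0.3763 0.2663 0.0279]
```

The width reads 29.8 mm, so the wedge is held. Next I lift it. Joint 5 is close to its lower limit, and lifting eases that.

Request:
{"name": "drive_tool", "arguments": {
  "motion": [1, -10, -24, 0, 0, 0, 0, 1, -27, -64, 0, 0, 0, 0, 1, -27, -64, 0, 0, 0, 0, 1, -27, -64, 0, 0, 0, 0]
}}

```text
t: 6.08
ee_pos: [0.3833, 0.2677, 0.0792]
ee_rot: [[-0.905, 0.378, 0.194], [-0.18, 0.072, -0.981], [-0.385, -0.923, 0.003]]
force: [0.0, -0.2, -1.1]
width: 0.0295
```

Run:
```python
from w import *
s=env.sense();print(s["force"],s["joint_pos"],s["ee_pos"])
cmd([.475,.0508,.095],np.radians(-4.91),.4)
```

```text
[ 0.0253 -0.2297 -1.1017] [ 0.3999  0.3626  2.0015 -0.2098  0.3982  1.9525] [0.3833 0.2677 0.0792]
shift [-49.8  23.3 232.6] turn [0.1062 0.2605 0.0045] tcp [0.4824 0.0502 0.0775]
```

Request:
{"name": "drive_tool", "arguments": {
  "motion": [1, -12, 6, 58, 0.026, 0.065, 0.001, 1, -25, 12, 116, 0.053, 0.13, 0.002, 1, -37, 17, 174, 0.08, 0.195, 0.003, 1, -50, 23, 232, 0.106, 0.26, 0.0045, 1, -50, 23, 232, 0.106, 0.26, 0.0045]
}}

```text
t: 6.7
ee_pos: [0.4839, 0.0477, 0.0771]
ee_rot: [[-0.918, 0.387, -0.091], [0.084, -0.035, -0.996], [-0.389, -0.921, -0.0]]
force: [-0.2, -0.5, -1.0]
width: 0.0297
```

Request:
{"name": "drive_tool", "arguments": {
  "motion": [1, 0, 0, 0, 0, 0, 0, 1, 0, 0, 0, 0, 0, 0]
}}

```text
t: 6.95
ee_pos: [0.4819, 0.0522, 0.0778]
ee_rot: [[-0.918, 0.387, -0.083], [0.077, -0.032, -0.997], [-0.388, -0.921, -0.001]]
force: [-0.3, -0.0, -1.2]
width: 0.0298
```

Run:
```python
from w import *
c,im=look("w3.png",(("rail",.012),("rig",0),("foot_spot",0)))
yellow(im,c,(0,0,512,250))
s=env.sense();R=np.array(s["ee_rot"]);print("grasp",s["ee_pos"]-.019*R[:,1],"yaw",np.degrees(np.arctan2(R[0,2]*-1,R[1,2]*-1))*-1)
cmd([.475,.0508,.028],np.radians(-4.91),.4)
```

```text
6.95 [0.4819 0.0522 0.0778] [[-0.9183, 0.3872, -0.083], [0.0767, -0.0317, -0.9965], [-0.3885, -0.9215, -0.0006]] [-0.1515  0.3761  1.9829  0.0722  0.3854  1.4411] [-0.2867 -0.0041 -1.208 ]
rail [(array([254. ,  62.9]), 0.65, array([0.6273, 0.0366]))]
rig []
foot_spot [(array([151. ,  56.2]), 0.83, array([0.648 , 0.1264]))]
stripe [222  68   6 101 256] [ 0.9935 -0.1138  0.5929  0.0658] -6.533313 [0.5425 0.0601] [0.6315 0.0712]
stripe [278  68   7 165 597] [ 0.9974 -0.0718  0.5684  0.0175] -4.118233 [0.4841 0.0114] [0.6276 0.0238]
grasp [0.4751 0.0524 0.0959] yaw -4.788580686611249
shift [26.5 62.6  1.7] turn [ 0.0013  0.0017 -0.0006] tcp [0.4824 0.0502 0.0105]
```

View pics/w3.png

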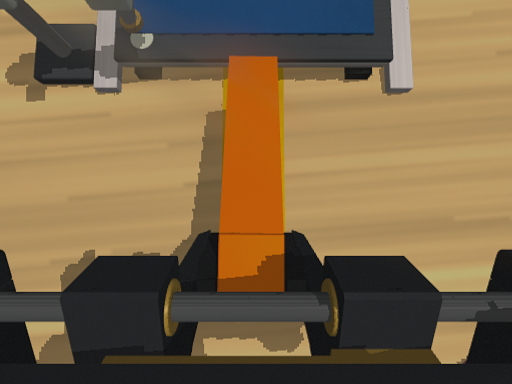

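The wedge, held at (250,170), sits centred between the stripes, with its nose at (252,57) just short of the rail. Next I lower it.

Request:
{"name": "drive_tool", "arguments": {
  "motion": [1, 10, 24, 1.7, 0, 0, 0, 1, 18, 43, 1.7, 0, 0, 0, 1, 23, 54, 1.7, 0, 0, 0, 1, 25, 59, 1.7, 0, 0, 0, 1, 25, 59, 1.7, 0, 0, 0]
}}

```text
t: 7.78
ee_pos: [0.4827, 0.0496, 0.0144]
ee_rot: [[-0.917, 0.389, -0.085], [0.078, -0.032, -0.996], [-0.39, -0.921, -0.001]]
force: [-0.1, -1.2, -1.0]
width: 0.0296
```

Run:
```python
from w import *
s=env.sense();R=np.array(s["ee_rot"]);print(s["joint_pos"],s["force"],"grasp",s["ee_pos"]-.019*R[:,1],R)
cmd([.475,.0508,.028],np.radians(-4.91),.4)
```

```text
[-0.1577  0.5231  2.0464  0.1678  0.1749  1.3384] [-0.0888 -1.2124 -1.0104] grasp [0.4753 0.0502 0.0319] [[-0.9175  0.3887 -0.0845]
 [ 0.0781 -0.0324 -0.9964]
 [-0.39   -0.9208 -0.0006]]
shift [ 1.8  3.4 -0.6] turn [ 0.001   0.0007 -0.0006] tcp [0.4824 0.0502 0.0105]
```

Run:
```python
from w import *
cmd([.476,.0507,.0285],np.radians(-4.91),.34)
```

```text
shift [ 1.9  3.3 -0.5] turn [ 0.001   0.0008 -0.0606] tcp [0.4823 0.0502 0.0106]
```

Request:
{"name": "drive_tool", "arguments": {
  "motion": [1, 1, 1.5, -0.5, 0, 0, -0.03, 1, 2, 3, -0.5, 0, 0, -0.06, 1, 2, 3.3, -0.5, 0, 0, -0.06, 0.7, 2, 3.3, -0.5, 0, 0, -0.06, 0, 2, 3.3, -0.5, 0, 0, -0.06],
  "grip_force": 20
}}

```text
t: 8.4
ee_pos: [0.4819, 0.05, 0.0106]
ee_rot: [[-0.939, 0.333, -0.085], [0.08, -0.028, -0.996], [-0.334, -0.943, -0.001]]
force: [-0.0, -0.2, 0.3]
width: 0.0375
```

Request:
{"name": "drive_tool", "arguments": {
  "motion": [0.2, 0, 0, 0, 0, 0, 0, 0.2, 0, 0, 0, 0, 0, 0, 0.2, 0, 0, 0, 0, 0, 0]
}}

```text
t: 8.78
ee_pos: [0.4821, 0.0499, 0.0105]
ee_rot: [[-0.939, 0.333, -0.085], [0.08, -0.028, -0.996], [-0.334, -0.943, -0.001]]
force: [1.0, -0.3, -0.1]
width: 0.0675
```

Run:
```python
from w import *
c,im=look("w4.png",(("wedge_grip",.022),("wedge_nose",0),("rail",.012)))
h=cv2.cvtColor(im,cv2.COLOR_RGB2HSV);m=cv2.inRange(h,(4,170,40),(16,255,255))
n,l,st,ce=cv2.connectedComponentsWithStats(m);i=1+np.argmax(st[1:,4]);print(st[i]);m=(l==i)*1.
r=fit(c,m,[.475,.0505,-.0857]);q=r.x*[.01,.01,.1];print(q,np.degrees(q[2]),r.fun)
cmd([.476,.0507,.028],np.radians(-4.91),.2)
```

```text
8.775 [0.4821 0.0499 0.0105] [[-0.9391, 0.3329, -0.085], [0.0803, -0.0278, -0.9964], [-0.334, -0.9426, -0.0006]] [-0.1543  0.5296  2.0093  0.091   0.264   1.4179] [ 0.9853 -0.3253 -0.1372]
wedge_grip [(array([249.6, 261.4]), 0.65, array([0.4755, 0.0506]))]
wedge_nose []
rail [(array([250.3,  52.4]), 0.21, array([0.5921, 0.0402]))]
[  218    48    67   244 14518]
[ 0.4816  0.0496 -0.0913] -5.231703703003589 1105.8901960784315
shift [ 2.6  0.3 -0.3] turn [ 0.0008  0.0004 -0.1407] tcp [0.4798 0.0504 0.0094]
```

View pics/w4.png

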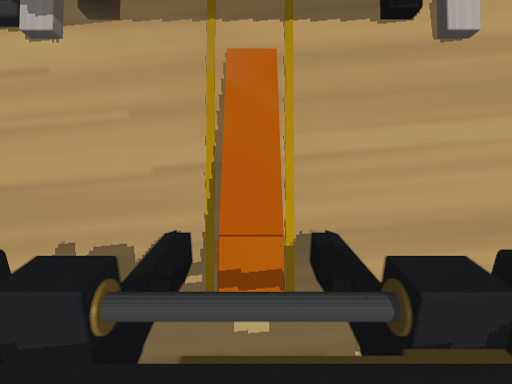

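The wedge is set down and released, centred between the stripes (nose at (252,48), block at (251,262)). Next I regrip it with less tilt.

Request:
{"name": "drive_tool", "arguments": {
  "motion": [0.2, 2.6, 0.3, -0.3, 0, 0, -0.14, 0.5, 2.6, 0.3, -0.3, 0, 0, -0.14, 1, 2.6, 0.3, -0.3, 0, 0, -0.14, 1, 2.6, 0.3, -0.3, 0, 0, -0.14, 1, 2.6, 0.3, -0.3, 0, 0, -0.14],
  "grip_force": 30
}}

```text
t: 9.6
ee_pos: [0.4795, 0.0505, 0.0093]
ee_rot: [[-0.976, 0.199, -0.085], [0.083, -0.016, -0.996], [-0.2, -0.98, -0.001]]
force: [0.4, 0.0, -0.3]
width: 0.0328
```

Request:
{"name": "drive_tool", "arguments": {
  "motion": [1, 0, 0, 0, 0, 0, 0, 1, 0, 0, 0, 0, 0, 0, 1, 0, 0, 0, 0, 0, 0]
}}

```text
t: 9.98
ee_pos: [0.4798, 0.0504, 0.0094]
ee_rot: [[-0.976, 0.199, -0.085], [0.083, -0.016, -0.996], [-0.199, -0.98, -0.001]]
force: [0.8, 0.4, -0.5]
width: 0.0298
```

```bash
cat >> w.py <<'E'
def st():
    s=env.sense();R=np.array(s["ee_rot"]);g=s["ee_pos"]-.019*R[:,1];f=np.array([np.cos(.0857),-np.sin(.0857),0])
    print(s["t"],"j",s["joint_pos"],"F",s["force"],"Flane",s["force"]@f,"grasp",g,"off",g[1]-(.0453-.0857*(g[0]-.539)),"yaw",np.degrees(np.arctan2(R[0,2],-R[1,2])),"w",s["width"])
    print("per 100mm lane:",R.T@f*100, "tilt",np.arcsin(np.hypot(*R[:2,1])))
E
python3 - <<'E'
from w import *
st()
im=env.grab_frame("scene");save(0,im,"scene1.png")
E
```

```text
9.975 j [-0.1484  0.5381  1.9189  0.0284  0.4846  1.4837] F [ 0.8446  0.3638 -0.5404] Flane 0.8103505067817356 grasp [0.476  0.0508 0.028 ] off 5.4154224982533306e-05 yaw -4.86913255679999 w 0.029827126330092442
per 100mm lane: [-97.9928  19.9348   0.0718] tilt 0.20069415167833737
```

Request:
{"name": "drive_tool", "arguments": {
  "motion": [1, -8, 1.6, 0, 0, 0, 0, 1, -17, 3.4, 0, 0, 0, 0, 1, -27, 5.5, 0, 0, 0, 0, 1, -35, 7.1, 0, 0, 0, 0, 1, -39.2, 8, 0, 0, 0, 0]
}}

```text
t: 10.65
ee_pos: [0.5203, 0.047, 0.0094]
ee_rot: [[-0.976, 0.199, -0.085], [0.083, -0.016, -0.996], [-0.2, -0.98, -0.001]]
force: [-2.9, 0.0, 2.7]
width: 0.0299
```

Run:
```python
from w import *
st()
```

```text
10.65 j [-0.1428  0.5767  1.8092  0.023   0.5553  1.4948] F [-2.863   0.0166  2.6633] Flane -2.8539431769782153 grasp [0.5165 0.0473 0.028 ] off 3.584964696768528e-05 yaw -4.873981936332832 w 0.029948371758047213
per 100mm lane: [-97.9893  19.9521   0.0633] tilt 0.20087029147156207
```

Request:
{"name": "drive_tool", "arguments": {
  "motion": [1, -2, 0.4, 0, 0, 0, 0, 1, -3.9, 0.8, 0, 0, 0, 0]
}}

```text
t: 10.9
ee_pos: [0.5236, 0.0467, 0.0094]
ee_rot: [[-0.976, 0.198, -0.085], [0.083, -0.016, -0.996], [-0.199, -0.98, -0.001]]
force: [-0.8, 0.8, -0.4]
width: 0.0299
```

Request:
{"name": "drive_tool", "arguments": {
  "motion": [1, -2, 0.4, 0, 0, 0, 0, 1, -3.9, 0.8, 0, 0, 0, 0]
}}

```text
t: 11.15
ee_pos: [0.5277, 0.0464, 0.0094]
ee_rot: [[-0.976, 0.199, -0.085], [0.083, -0.016, -0.996], [-0.199, -0.98, -0.001]]
force: [-0.2, 0.2, -0.6]
width: 0.0298
```

Request:
{"name": "drive_tool", "arguments": {
  "motion": [1, -2, 0.4, 0, 0, 0, 0, 1, -3.9, 0.8, 0, 0, 0, 0]
}}

```text
t: 11.4
ee_pos: [0.5305, 0.0462, 0.0093]
ee_rot: [[-0.977, 0.196, -0.085], [0.083, -0.016, -0.996], [-0.197, -0.98, -0.001]]
force: [-9.4, 0.7, 9.6]
width: 0.0297
```

Run:
```python
from w import *
st()
im=env.grab_frame("scene");save(0,im,"scene2.png")
a=cv2.imread("pics/scene1.png")[170:260,270:400];b=cv2.imread("pics/scene2.png")[170:260,270:400]
cv2.imwrite("pics/cmp.png",np.vstack([cv2.resize(k,(430,298),interpolation=cv2.INTER_CUBIC) for k in(a,b)]))
```

```text
11.4 j [-0.1413  0.5874  1.7789  0.0214  0.5776  1.4976] F [-9.4325  0.6894  9.5872] Flane -9.456936174963944 grasp [0.5268 0.0465 0.028 ] off 0.00011546309093838497 yaw -4.861115912402737 w 0.029672068655200164
per 100mm lane: [-98.0452  19.6759   0.0858] tilt 0.1980525302658065
```

View pics/cmp.png

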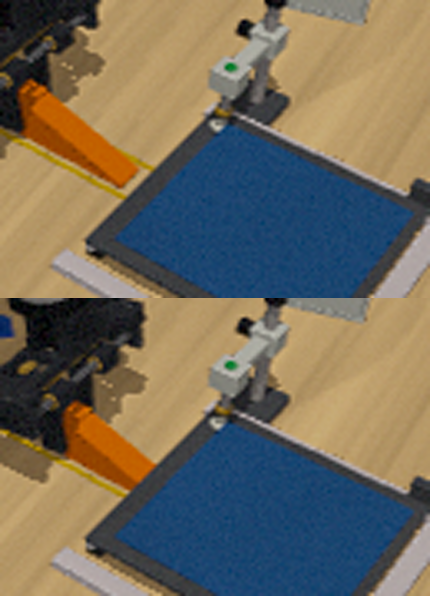

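Both crops show the head with its green dot at about (231,67). The wedge nose has now gone under the rail, and the plate has not visibly risen yet. I'll hold still to let the force settle.

Request:
{"name": "drive_tool", "arguments": {
  "motion": [1, 0, 0, 0, 0, 0, 0, 1, 0, 0, 0, 0, 0, 0]
}}

```text
t: 11.7
ee_pos: [0.5306, 0.0461, 0.0093]
ee_rot: [[-0.977, 0.197, -0.085], [0.083, -0.016, -0.996], [-0.197, -0.98, -0.001]]
force: [-5.8, -0.2, 3.9]
width: 0.0299
```

Request:
{"name": "drive_tool", "arguments": {
  "motion": [1, -1, 0.2, 0, 0, 0, 0, 1, -2, 0.4, 0, 0, 0, 0, 1, -2.9, 0.6, 0, 0, 0, 0]
}}

```text
t: 12.08
ee_pos: [0.533, 0.0461, 0.0093]
ee_rot: [[-0.977, 0.196, -0.085], [0.083, -0.016, -0.996], [-0.196, -0.981, -0.001]]
force: [-8.5, 0.4, 7.7]
width: 0.0297
```

Request:
{"name": "drive_tool", "arguments": {
  "motion": [1, -1, 0.2, 0, 0, 0, 0, 1, -2, 0.4, 0, 0, 0, 0, 1, -2.9, 0.6, 0, 0, 0, 0]
}}

```text
t: 12.45
ee_pos: [0.536, 0.0458, 0.0093]
ee_rot: [[-0.977, 0.196, -0.085], [0.083, -0.016, -0.996], [-0.196, -0.981, -0.001]]
force: [-7.9, 0.6, 8.5]
width: 0.0301
```

Run:
```python
from w import *
st()
```

```text
12.45 j [-0.1404  0.5931  1.7634  0.021   0.5881  1.4988] F [-7.9347  0.6012  8.5069] Flane -7.957017974780362 grasp [0.5323 0.0461 0.028 ] off 0.0002639140123105316 yaw -4.852080420600879 w 0.030088145763054866
per 100mm lane: [-98.0565  19.6189   0.1015] tilt 0.19747248628702638
```

The resistance is steady at about 8 N with the rail riding. It began at grasp x of about 0.527, which puts the rail at x of about 0.626 and matches the picture. I'll continue in 3 mm steps.

Request:
{"name": "drive_tool", "arguments": {
  "motion": [1, -1, 0.2, 0, 0, 0, 0, 1, -2, 0.4, 0, 0, 0, 0, 1, -2.9, 0.6, 0, 0, 0, 0]
}}

```text
t: 12.82
ee_pos: [0.5389, 0.0456, 0.0093]
ee_rot: [[-0.977, 0.196, -0.085], [0.083, -0.016, -0.996], [-0.196, -0.981, -0.001]]
force: [-8.9, 0.3, 7.6]
width: 0.0296
```

Request:
{"name": "drive_tool", "arguments": {
  "motion": [1, -1, 0.2, 0, 0, 0, 0, 1, -2, 0.4, 0, 0, 0, 0, 1, -2.9, 0.6, 0, 0, 0, 0]
}}

```text
t: 13.2
ee_pos: [0.5419, 0.0453, 0.0093]
ee_rot: [[-0.977, 0.196, -0.085], [0.083, -0.016, -0.996], [-0.196, -0.981, -0.001]]
force: [-9.3, 0.8, 7.6]
width: 0.0298
```

Request:
{"name": "drive_tool", "arguments": {
  "motion": [1, -1, 0.2, 0, 0, 0, 0, 1, -2, 0.4, 0, 0, 0, 0, 1, -2.9, 0.6, 0, 0, 0, 0]
}}

```text
t: 13.58
ee_pos: [0.5448, 0.0451, 0.0093]
ee_rot: [[-0.977, 0.196, -0.085], [0.083, -0.016, -0.996], [-0.196, -0.981, -0.001]]
force: [-9.3, 0.0, 7.7]
width: 0.0297
```

Run:
```python
from w import *
st()
```

```text
13.575 j [-0.1394  0.6022  1.7388  0.0202  0.6036  1.5006] F [-9.2896  0.0258  7.6862] Flane -9.257762974015654 grasp [0.5411 0.0454 0.028 ] off 0.0002628108993636899 yaw -4.851291764954628 w 0.029723920911878796
per 100mm lane: [-98.0572  19.6155   0.1029] tilt 0.19743742493469876
```

Request:
{"name": "drive_tool", "arguments": {
  "motion": [1, -1, 0.2, 0, 0, 0, 0, 1, -2, 0.4, 0, 0, 0, 0, 1, -2.9, 0.6, 0, 0, 0, 0]
}}

```text
t: 13.95
ee_pos: [0.5478, 0.0448, 0.0093]
ee_rot: [[-0.977, 0.196, -0.085], [0.083, -0.016, -0.996], [-0.196, -0.981, -0.001]]
force: [-8.7, -0.7, 7.5]
width: 0.0298
```

Request:
{"name": "drive_tool", "arguments": {
  "motion": [1, -1, 0.2, 0, 0, 0, 0, 1, -2, 0.4, 0, 0, 0, 0, 1, -2.9, 0.6, 0, 0, 0, 0]
}}

```text
t: 14.32
ee_pos: [0.5507, 0.0446, 0.0093]
ee_rot: [[-0.977, 0.196, -0.085], [0.083, -0.016, -0.996], [-0.196, -0.981, -0.001]]
force: [-10.2, 0.7, 7.4]
width: 0.0297
```

Run:
```python
from w import *
st()
im=env.grab_frame("scene");save(0,im,"scene3.png")
```

```text
14.325 j [-0.1388  0.6084  1.7224  0.0197  0.6138  1.5019] F [-10.2209   0.7197   7.4402] Flane -10.244952349375414 grasp [0.547  0.0449 0.0279] off 0.0002789870205946454 yaw -4.854472678356859 w 0.029684475425722934
per 100mm lane: [-98.0569  19.6173   0.0973] tilt 0.19745535712730608
```

Request:
{"name": "drive_tool", "arguments": {
  "motion": [1, -1, 0.2, 0, 0, 0, 0, 1, -2, 0.4, 0, 0, 0, 0, 1, -2.9, 0.6, 0, 0, 0, 0]
}}

```text
t: 14.75
ee_pos: [0.5537, 0.0443, 0.0093]
ee_rot: [[-0.977, 0.196, -0.085], [0.083, -0.016, -0.996], [-0.196, -0.981, -0.001]]
force: [-8.8, 1.0, 8.2]
width: 0.0304
```

Request:
{"name": "drive_tool", "arguments": {
  "motion": [1, -1, 0.2, 0, 0, 0, 0, 1, -2, 0.4, 0, 0, 0, 0, 1, -2.9, 0.6, 0, 0, 0, 0]
}}

```text
t: 15.12
ee_pos: [0.5567, 0.0441, 0.0093]
ee_rot: [[-0.977, 0.196, -0.085], [0.083, -0.016, -0.996], [-0.196, -0.981, -0.001]]
force: [-9.0, -0.4, 8.9]
width: 0.0296
```

Run:
```python
from w import *
st()
```

```text
15.125 j [-0.1381  0.6145  1.7057  0.0192  0.6242  1.503 ] F [-9.0036 -0.3946  8.8985] Flane -8.936745101284446 grasp [0.553  0.0444 0.028 ] off 0.0002850221507384315 yaw -4.851811588776445 w 0.02959636651714679
per 100mm lane: [-98.0548  19.6279   0.102 ] tilt 0.19756402005946513
```

Request:
{"name": "drive_tool", "arguments": {
  "motion": [1, -1, 0.2, 0, 0, 0, 0, 1, -2, 0.4, 0, 0, 0, 0, 1, -2.9, 0.6, 0, 0, 0, 0]
}}

```text
t: 15.5
ee_pos: [0.5596, 0.0438, 0.0093]
ee_rot: [[-0.977, 0.196, -0.085], [0.083, -0.016, -0.996], [-0.196, -0.981, -0.001]]
force: [-8.4, 0.2, 7.5]
width: 0.03
```

Request:
{"name": "drive_tool", "arguments": {
  "motion": [1, -1, 0.2, 0, 0, 0, 0, 1, -2, 0.4, 0, 0, 0, 0, 1, -2.9, 0.6, 0, 0, 0, 0]
}}

```text
t: 15.88
ee_pos: [0.5626, 0.0436, 0.0093]
ee_rot: [[-0.977, 0.196, -0.085], [0.083, -0.016, -0.996], [-0.196, -0.981, -0.001]]
force: [-8.8, 0.3, 7.6]
width: 0.03
```

Run:
```python
from w import *
st()
```

```text
15.875 j [-0.1375  0.6208  1.6892  0.0186  0.6345  1.5041] F [-8.7954  0.3283  7.6106] Flane -8.791227173094814 grasp [0.5588 0.0439 0.028 ] off 0.0002651785088669048 yaw -4.852342926526376 w 0.030000620360095973
per 100mm lane: [-98.0556  19.6236   0.1011] tilt 0.1975197850171501
```

Run:
```python
from w import *
im=env.grab_frame("scene");save(0,im,"scene4.png")
cv2.imwrite("pics/cmp2.png",np.hstack([cv2.resize(cv2.imread("pics/scene%d.png"%k)[165:225,315:370],(400,436),interpolation=cv2.INTER_CUBIC) for k in(1,4)]))
```

```text
(no output)
```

View pics/cmp2.png

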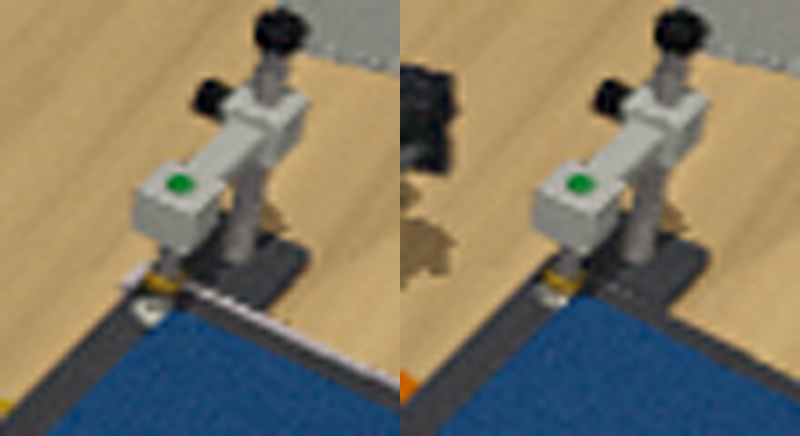

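Request:
{"name": "drive_tool", "arguments": {
  "motion": [1, -1, 0.2, 0, 0, 0, 0, 1, -2, 0.4, 0, 0, 0, 0, 1, -2.9, 0.6, 0, 0, 0, 0]
}}

```text
t: 16.3
ee_pos: [0.5655, 0.0433, 0.0093]
ee_rot: [[-0.977, 0.196, -0.085], [0.083, -0.016, -0.996], [-0.196, -0.981, -0.001]]
force: [-8.2, 2.0, 8.1]
width: 0.0295
```

The white pad on the plate has closed most of the gap to the brass foot. It went from 25 px below it to about 12 px. The green dot is unchanged, so there is no contact yet.

Request:
{"name": "drive_tool", "arguments": {
  "motion": [1, -1, 0.2, 0, 0, 0, 0, 1, -2, 0.4, 0, 0, 0, 0, 1, -2.9, 0.6, 0, 0, 0, 0]
}}

```text
t: 16.68
ee_pos: [0.5685, 0.0431, 0.0093]
ee_rot: [[-0.977, 0.196, -0.085], [0.083, -0.016, -0.996], [-0.196, -0.981, -0.001]]
force: [-8.9, 0.4, 8.3]
width: 0.0303
```

Run:
```python
from w import *
st()
```

```text
16.675 j [-0.1369  0.6271  1.6724  0.0182  0.6448  1.5052] F [-8.9234  0.4454  8.2768] Flane -8.928743491279613 grasp [0.5648 0.0434 0.028 ] off 0.00028589346095465873 yaw -4.8529087646439715 w 0.03032326315476876
per 100mm lane: [-98.0547  19.6282   0.1001] tilt 0.1975673416562586
```

Request:
{"name": "drive_tool", "arguments": {
  "motion": [1, -1, 0.2, 0, 0, 0, 0, 1, -2, 0.4, 0, 0, 0, 0, 1, -2.9, 0.6, 0, 0, 0, 0]
}}

```text
t: 17.05
ee_pos: [0.5714, 0.0428, 0.0093]
ee_rot: [[-0.977, 0.196, -0.085], [0.083, -0.016, -0.996], [-0.196, -0.981, -0.001]]
force: [-8.8, 0.4, 6.9]
width: 0.0298
```

Run:
```python
from w import *
st()
```

```text
17.05 j [-0.1365  0.6303  1.6641  0.0179  0.65    1.5058] F [-8.7613  0.3913  6.9102] Flane -8.76261181259436 grasp [0.5677 0.0431 0.028 ] off 0.0002925245670835769 yaw -4.851654694844222 w 0.029846108205590194
per 100mm lane: [-98.0541  19.6309   0.1023] tilt 0.19759454126005538
```

Request:
{"name": "drive_tool", "arguments": {
  "motion": [1, -1, 0.2, 0, 0, 0, 0, 1, -2, 0.4, 0, 0, 0, 0, 1, -2.9, 0.6, 0, 0, 0, 0]
}}

```text
t: 17.42
ee_pos: [0.5744, 0.0426, 0.0093]
ee_rot: [[-0.977, 0.196, -0.085], [0.083, -0.016, -0.996], [-0.196, -0.981, -0.001]]
force: [-8.5, 0.7, 9.3]
width: 0.0298
```

Run:
```python
from w import *
st()
im=env.grab_frame("scene");save(0,im,"scene5.png")
```

```text
17.425 j [-0.1363  0.6335  1.6557  0.0178  0.6552  1.5063] F [-8.5125  0.7278  9.324 ] Flane -8.543582362002319 grasp [0.5707 0.0429 0.028 ] off 0.00028500112436661423 yaw -4.852536983731965 w 0.02984621197216473
per 100mm lane: [-98.0542  19.6307   0.1007] tilt 0.19759207965112402
```

Request:
{"name": "drive_tool", "arguments": {
  "motion": [1, -1, 0.2, 0, 0, 0, 0, 1, -2, 0.4, 0, 0, 0, 0, 1, -2.9, 0.6, 0, 0, 0, 0]
}}

```text
t: 17.85
ee_pos: [0.5774, 0.0423, 0.0093]
ee_rot: [[-0.977, 0.196, -0.085], [0.083, -0.016, -0.996], [-0.196, -0.981, -0.001]]
force: [-8.8, 1.1, 9.0]
width: 0.0293
```

```bash
cat >> w.py <<'E'
def green(k):
    im=cv2.imread("pics/scene%d.png"%k)[175:205,325:355];h=cv2.cvtColor(im,cv2.COLOR_BGR2HSV);m=(cv2.inRange(h,(40,90,40),(90,255,255))>0)
    r=((h[...,0]<8)|(h[...,0]>172))&(h[...,1]>120)&(h[...,2]>60)
    p=np.argwhere(m);print(k,"green n",len(p),"centroid",p.mean(0),"rows",p[:,0].min(),p[:,0].max(),"red",r.sum())
def shot(k):
    st();save(0,env.grab_frame("scene"),"scene%d.png"%k);green(k)
E
python3 - <<'E'
from w import *
shot(6)
for k in(1,3,4,5):green(k)
E
```

```text
17.85 j [-0.136   0.6368  1.6472  0.0176  0.6604  1.5068] F [-8.8458  1.1144  8.9741] Flane -8.908759625730198 grasp [0.5736 0.0426 0.0279] off 0.00029815047363777186 yaw -4.852321452529369 w 0.029291890332543556
per 100mm lane: [-98.054   19.6314   0.1011] tilt 0.197599867133833
6 green n 9 centroid [14.8889 14.3333] rows 14 16 red 0
1 green n 8 centroid [14.75 14.25] rows 14 16 red 0
3 green n 9 centroid [14.8889 14.3333] rows 14 16 red 0
4 green n 9 centroid [14.8889 14.3333] rows 14 16 red 0
5 green n 9 centroid [14.8889 14.3333] rows 14 16 red 0
```

Request:
{"name": "drive_tool", "arguments": {
  "motion": [1, -1, 0.2, 0, 0, 0, 0, 1, -2, 0.4, 0, 0, 0, 0, 1, -2.9, 0.6, 0, 0, 0, 0]
}}

```text
t: 18.27
ee_pos: [0.5803, 0.0421, 0.0093]
ee_rot: [[-0.977, 0.196, -0.085], [0.083, -0.016, -0.996], [-0.196, -0.981, -0.001]]
force: [-9.2, 0.7, 8.6]
width: 0.0296
```

Run:
```python
from w import *
shot(7)
```

```text
18.275 j [-0.1357  0.64    1.6388  0.0174  0.6656  1.5073] F [-9.2328  0.6767  8.6489] Flane -9.256821898603834 grasp [0.5766 0.0424 0.028 ] off 0.00029371225139553786 yaw -4.852356366346229 w 0.0296344346121489
per 100mm lane: [-98.0528  19.6377   0.101 ] tilt 0.1976637793475216
7 green n 9 centroid [14.8889 14.3333] rows 14 16 red 0
```

Request:
{"name": "drive_tool", "arguments": {
  "motion": [1, -1, 0.2, 0, 0, 0, 0, 1, -2, 0.4, 0, 0, 0, 0, 1, -2.9, 0.6, 0, 0, 0, 0]
}}

```text
t: 18.7
ee_pos: [0.5827, 0.0419, 0.0093]
ee_rot: [[-0.977, 0.194, -0.084], [0.083, -0.016, -0.996], [-0.195, -0.981, -0.001]]
force: [-14.5, 0.8, 13.3]
width: 0.0299
```

Run:
```python
from w import *
shot(8)
```

```text
18.7 j [-0.1354  0.6429  1.631   0.017   0.6718  1.5079] F [-14.4853   0.761   13.2976] Flane -14.497264225806434 grasp [0.579  0.0422 0.0279] off 0.0003270291114900181 yaw -4.847060944842329 w 0.029854387368491334
per 100mm lane: [-98.0802  19.5003   0.1103] tilt 0.19626236572797484
8 green n 9 centroid [14.8889 14.3333] rows 14 16 red 0
```

The force jumped from 9 to 14.5 N, so the foot has been met at grasp x of about 0.579. I want about 6 mm more, which gives roughly 2 mm of lift.

Request:
{"name": "drive_tool", "arguments": {
  "motion": [1, -1, 0.2, 0, 0, 0, 0, 1, -2, 0.4, 0, 0, 0, 0, 1, -2.9, 0.6, 0, 0, 0, 0]
}}

```text
t: 19.12
ee_pos: [0.5845, 0.0419, 0.0093]
ee_rot: [[-0.978, 0.192, -0.084], [0.083, -0.016, -0.996], [-0.193, -0.981, -0.001]]
force: [-18.2, 1.9, 17.4]
width: 0.0297
```

Run:
```python
from w import *
shot(9)
```

```text
19.125 j [-0.135   0.6453  1.6241  0.0167  0.6787  1.5083] F [-18.1578   1.8857  17.3933] Flane -18.25261142587731 grasp [0.5808 0.0422 0.028 ] off 0.00043287681453114263 yaw -4.83504174487231 w 0.029675520741125762
per 100mm lane: [-98.1278  19.2594   0.1313] tilt 0.19380734586648868
9 green n 9 centroid [14.8889 14.3333] rows 14 16 red 0
```

Request:
{"name": "drive_tool", "arguments": {
  "motion": [1, -1, 0.2, 0, 0, 0, 0, 1, -2, 0.4, 0, 0, 0, 0, 1, -2.9, 0.6, 0, 0, 0, 0],
  "grip_force": 50
}}

```text
t: 19.55
ee_pos: [0.587, 0.0417, 0.0093]
ee_rot: [[-0.978, 0.191, -0.084], [0.083, -0.015, -0.996], [-0.192, -0.981, -0.001]]
force: [-21.4, 2.0, 18.8]
width: 0.0296
```

Run:
```python
from w import *
shot(10)
for k in (1,4,6,7,8,9,10):
    im=cv2.imread("pics/scene%d.png"%k)[180:200,330:350].astype(float);w=np.clip(im[...,1]-np.maximum(im[...,0],im[...,2])-8,0,None);i=np.indices(w.shape);print(k,w.sum(),(i*w).sum((1,2))/w.sum())
```

```text
19.55 j [-0.1346  0.6483  1.6162  0.0165  0.6846  1.5088] F [-21.4124   1.9994  18.8279] Flane -21.50500273737938 grasp [0.5833 0.042  0.028 ] off 0.0005313651928095381 yaw -4.8269173594429535 w 0.029624570002224446
per 100mm lane: [-98.146   19.1661   0.1454] tilt 0.1928577289148779
10 green n 8 centroid [14.75 14.25] rows 14 16 red 0
1 520.0 [9.8192 9.4077]
4 524.0 [9.8111 9.4179]
6 520.0 [9.8231 9.4115]
7 533.0 [9.8368 9.4109]
8 531.0 [9.806  9.4218]
9 522.0 [9.7835 9.3812]
10 549.0 [9.6539 9.3734]
```

Request:
{"name": "drive_tool", "arguments": {
  "motion": [1, -1, 0.2, 0, 0, 0, 0, 1, -2, 0.4, 0, 0, 0, 0, 1, -2, 0.4, 0, 0, 0, 0]
}}

```text
t: 19.98
ee_pos: [0.5888, 0.0416, 0.0093]
ee_rot: [[-0.978, 0.191, -0.084], [0.083, -0.015, -0.996], [-0.191, -0.982, -0.001]]
force: [-21.1, 1.0, 18.6]
width: 0.0294
```

```bash
cat >> w.py <<'E'
def gc(k):
    im=cv2.imread("pics/scene%d.png"%k)[180:200,330:350].astype(float);w=np.clip(im[...,1]-np.maximum(im[...,0],im[...,2])-8,0,None);i=np.indices(w.shape);print(k,w.sum(),(i*w).sum((1,2))/w.sum())
E
python3 - <<'E'
from w import *
shot(11);gc(11)
save(0,env.grab_frame("wrist"),"w5.png")
a=cv2.resize(cv2.imread("pics/scene11.png")[165:225,315:370],(400,436),interpolation=cv2.INTER_CUBIC)
b=cv2.resize(cv2.imread("pics/w5.png"),(400,300));b=np.vstack([b,np.zeros((136,400,3),np.uint8)])
cv2.imwrite("pics/cmp3.png",np.hstack([a,b]))
E
```

```text
19.975 j [-0.1343  0.6505  1.6105  0.0164  0.6884  1.5091] F [-21.0993   0.959   18.5926] Flane -21.103982379360342 grasp [0.5852 0.0419 0.0279] off 0.0005799732412699182 yaw -4.824915404671827 w 0.029407369356800626
per 100mm lane: [-98.1522  19.1345   0.1489] tilt 0.1925356592449005
11 green n 8 centroid [14.75 14.25] rows 14 16 red 0
11 565.0 [9.5575 9.4   ]
```

View pics/cmp3.png

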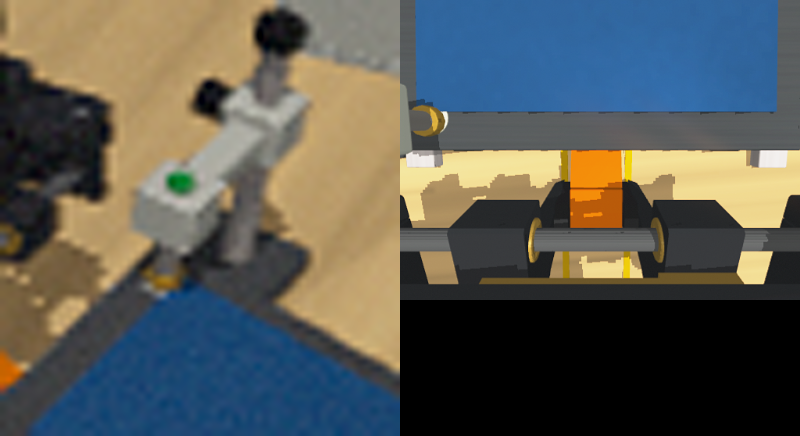

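The foot at (160,275) now sits on the pad. The green centroid has risen by 0.27 px, which at about 0.16 px/mm is roughly 1.7 mm of lift. That agrees with 5–7 mm of travel past contact, and no red shows. I'll release and check.

Request:
{"name": "drive_tool", "arguments": {
  "motion": [0.5, 0, 0, 0, 0, 0, 0, 0.2, 0, 0, 0, 0, 0, 0, 0.1, 0, 0, 0, 0, 0, 0, 0.1, 0, 0, 0, 0, 0, 0, 0.1, 0, 0, 0, 0, 0, 0]
}}

```text
t: 20.7
ee_pos: [0.5927, 0.0408, 0.0091]
ee_rot: [[-0.976, 0.199, -0.085], [0.083, -0.016, -0.996], [-0.199, -0.98, -0.001]]
force: [-0.2, 0.0, -0.0]
width: 0.0774
```

Run:
```python
from w import *
shot(12);gc(12)
c=cam("wrist");im=env.grab_frame("wrist");save(0,im,"w6.png")
a=cv2.imread("pics/w5.png");
for k in("w5","w6"):
    h=cv2.cvtColor(cv2.imread("pics/%s.png"%k),cv2.COLOR_BGR2HSV);m=cv2.inRange(h,(4,170,40),(16,255,255));n,l,s_,ce=cv2.connectedComponentsWithStats(m);print(k,s_[1+np.argmax(s_[1:,4])])
s=env.sense();R=np.array(s["ee_rot"]);print("back/up moves: back60",R.T@np.array([-.0598,.0051,0])*1000,"up100",R.T@np.array([0,0,.1])*1000)
```

```text
20.7 j [-0.1349  0.6534  1.6057  0.0167  0.6821  1.5091] F [-0.1686  0.0492 -0.0238] Flane -0.17222692627068217 grasp [0.5889 0.0411 0.0277] off 6.84777726724789e-05 yaw -4.873620315363025 w 0.07736165470287705
per 100mm lane: [-97.9918  19.9399   0.0639] tilt 0.20074595533862546
12 green n 8 centroid [14.75 14.25] rows 14 16 red 0
12 575.0 [9.5583 9.3861]
w5 [ 217  216   68   76 3241]
w6 [ 216  201   68   91 4977]
back/up moves: back60 [ 58.8119 -11.9668   0.0003] up100 [-19.9391 -97.992   -0.0611]
```

Released; the tip height is unchanged (9.558 px). Next I back straight out and then up.

Request:
{"name": "drive_tool", "arguments": {
  "motion": [0.1, 20, -4, 0, 0, 0, 0, 0.1, 40, -8, 0, 0, 0, 0, 0.1, 60, -12, 0, 0, 0, 0, 0.1, 50, -61, 0, 0, 0, 0, 0.1, 40, -110, 0, 0, 0, 0]
}}

```text
t: 21.42
ee_pos: [0.5313, 0.046, 0.1101]
ee_rot: [[-0.977, 0.198, -0.085], [0.083, -0.016, -0.996], [-0.198, -0.98, -0.001]]
force: [0.4, -0.6, -0.0]
width: 0.0794
```

Request:
{"name": "drive_tool", "arguments": {
  "motion": [0.1, 0, 0, 0, 0, 0, 0, 0.1, 0, 0, 0, 0, 0, 0]
}}

```text
t: 21.68
ee_pos: [0.5313, 0.046, 0.1084]
ee_rot: [[-0.977, 0.198, -0.085], [0.083, -0.016, -0.996], [-0.199, -0.98, -0.001]]
force: [0.4, -1.2, -1.8]
width: 0.0795
```

Run:
```python
from w import *
shot(13);gc(13)
c=cam("wrist");im=env.grab_frame("wrist");save(0,im,"w7.png")
a=cv2.resize(cv2.imread("pics/scene13.png")[150:260,270:380],(400,400),interpolation=cv2.INTER_CUBIC)
b=np.vstack([cv2.resize(cv2.imread("pics/w7.png"),(400,300)),np.zeros((100,400,3),np.uint8)])
cv2.imwrite("pics/cmp4.png",np.hstack([a,b]))
```

```text
21.675 j [-0.1415  0.4216  1.681   0.0159  0.8396  1.505 ] F [ 0.388  -1.2037 -1.804 ] Flane 0.48963948316024336 grasp [0.5275 0.0463 0.127 ] off 3.4405946490907724e-05 yaw -4.872015232753237 w 0.07946679048213104
per 100mm lane: [-98.01    19.8503   0.0667] tilt 0.19983230744932012
13 green n 8 centroid [14.75 14.25] rows 14 16 red 0
13 568.0 [9.5669 9.3979]
```

View pics/cmp4.png

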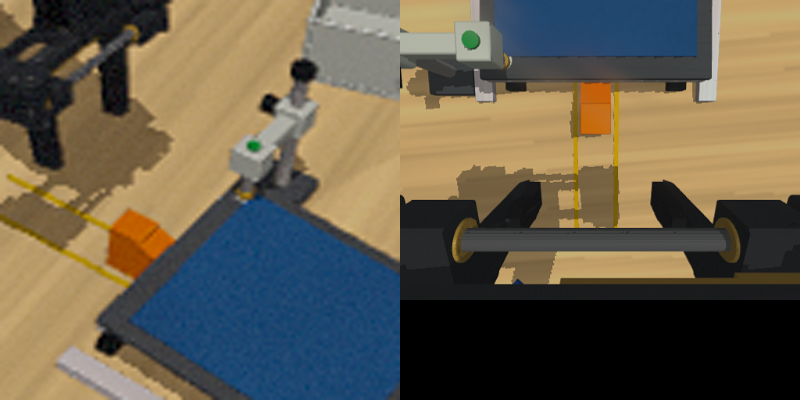

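The wedge sits straight in the lane with the plate riding on it and the foot resting on the plate's pad. Green shows at (253,146), with no red. The centroid shift of about 0.25 px bounds the lift between 1.0 mm (pure upward shift) and 2.0 mm (half shift), and both are inside the 0.5–3.5 mm window. The arm is clear, so I'm handing in.

```bash
python3 -c "
from bench import env
print(env.sign_off())"
```

```text
the job is handed in; nothing more can be done
None
```

The small orange wedge is in place under the rail, carrying the plate, with the gauge foot lifted an estimated 1.0 to 2.0 mm (0.5 to 3.5 wanted). I handed the job in at about 22 s, well inside the 70 s limit.

- **What I did:** I carried the wedge to the lane and set it down centred between the stripes with its thin end towards the plate. I let go, gripped it again with less tilt because joint 5 was near its limit, and pushed it in along the lane in about 3 mm steps. Resistance was steady at about 9 N on the plate alone and jumped to 14–18 N when the foot was met. I pushed about 6 mm further, let go, and backed the arm clear.
- **Last checks:** In the last pictures the wedge is straight in the lane and the foot rests on the plate. The green tip shows with no red, and its height did not change after release.
- **Lift estimate:** I did not get a close side view of the tip, so the lift comes from a shift of only about 0.25 px in the scene camera. It agrees with the travel past contact.
- **Disagreements:** The plate-only push force of about 9 N was above the stated 2 to 7 N, I think because the tilted grip pressed down on the wedge. The force after contact (about 21 N) was on the low side for that much lift, but the plate's weight is not known exactly.
- **Other objects:** I did not check each of them afterwards; no unexpected contact force showed at any step.

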